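# Find the dragging idler and change it

## Robot

A 6-joint arm with a two-finger parallel gripper is mounted at the origin on a cart in front of the work surface, level with it; the furniture and walls round the work are solid. World frame = base frame: x ahead of the robot, y to its left, z up, the work surface at z = 0. Lengths are in m, angles in rad, forces in N, time in s.
With the tool pointing down it reaches from about 0.3 to 0.775 m from the base axis. Payload 14.6 kg.
Tool frame: the origin (TCP) lies midway between the tips of the shut fingers; the grasp point (between the pads) lies 19 mm behind it (ctrl.grip_depth is the z of the grasp point in the tool frame, in m); z points along the fingers, y is the line along which they close (so a half turn about z gives the same grasp; the last joint's range is limited). The gripper opens to 94 mm and grips with 3 to 60 N. Pads are 16 mm wide; open, the fingers measure 119 mm over their backs; the gripper's body (75 mm by 177 mm) begins 78 mm behind the grasp point.
Start: joints at [-1.24, 0.3, 1.521, -0, 1.321, -0.067], TCP at [0.213, -0.507, 0.205] pointing down, gripper open.
Joint ranges: [-3.03, 3.03], [-0.79, 2.21], [0.23, 2.52], [-1.04, 4.18], [0, 3.07], [-2.55, 2.55]. Speed limits (rad/s): [2.22, 2.22, 2.57, 3.14, 3.14, 3.14].

## Interface

Orientations are given as [roll, pitch, yaw] about the fixed x, y, z axes, in that order (R = Rz(yaw) Ry(pitch) Rx(roll)).
In Python, from station import ctrl gives the robot as it stands. The module is installed in compiled form; this text tells all that it offers.
- The arm moves only by the tool carry_out, never from a script. Its argument "commands" is a list of rows, each a list of 3 entries, a list of its own where there are three numbers: the closure, from 0 (fully open) to 1 (shut), then the shift along the tool's x, y, z in mm, then the turn, a rotation vector about the tool's x, y, z in rad. In form: [[gripper, [tx, ty, tz], [wx, wy, wz]], ...]. A call has 1 to 10 rows; each row shifts and turns the commanded pose from where the row before left it, along the tool's axes as they then stand; what a row does not reach is not made up. A row lasts 1/8 s, in which the tool goes at most 62.5 mm and 10.7 degrees, less where a joint would pass 70% of its speed; a pose out of reach is approached as far as the arm can. A call with a gripper value outside its range is refused whole. The fingers move at their own pace and stop on an object; "squeeze" is the grip in N (left out, the last holds). Time passes only in rows, so rows that do not move let the fingers close. It gives the time, the measured TCP pose, the force, the opening and the grip force at its end, in the units of the state.
- ctrl.get_obs(): the state, without advancing time (a new reading comes with each control period).
- ctrl.camera(name): name is "side" or "top"; returns a dict with "img" (480x640x3 uint8, blue, green, red), "camera_matrix" (3x3 intrinsics, pixels), "rvec" (rotation vector, rad) and "tvec" (3), from world to camera coordinates, as OpenCV has them. Camera axes: x right, y down, z forward; pixel columns grow to the right and rows downward; lengths in m; the calibration is good to about 2 mm. A picture is of the moment at which its call begins. There is no depth.
- ctrl.hand_in(): hands the job in; it is judged then, once.
Trained networks look in the newest picture that a camera, given by its name, has taken for a name from the list of things; names that differ only in an ending like _2 or _b are one class to them, and where a whole thing is asked for, a point or a joint stands for the part that bears it (a point fixed in the world has none). Each returns a list of dicts, best first, with "score" (0 to 1); they miss things now and then, are a little off and sometimes report something else, mostly with a low value. They report only what shows in the picture. A call takes as long as a camera call. They do not tell look-alikes from the thing itself.
- ctrl.outline_of(thing, camera): "region" (480x640 bool, what is visible of it).
- ctrl.place_of(thing, camera): "at" ([x, y, z] in m, in world coordinates, good to about 4 mm: a listed point, or the origin of a listed thing).
The state is a dict: "time_s": time; "qpos": joint angles; "joint_vel": joint speeds; "tau": joint torques, N m; "ee_pos": TCP position; "eef_rot": TCP orientation; "force": force on the tool from outside, world axes, zero at the start; "moment": the same for the moment, N m; "grip_width": finger opening in m; "grip_force": force on a finger pad.
Only numpy, scipy, OpenCV 4.12 (cv2) and the standard library are available. Lean on these libraries where they do the work, as an engineer would, in place of code of your own. Each camera call takes 0.05 s, during which the arm holds its last target. There are 200 camera calls.

## Task

The belt is off this drive plate and the axle bolts are out: push each of its three idler pulleys lightly round by a good quarter turn in one direction, leave it turned, and feel which bearing drags. Then lift the dragging pulley off its axle, lay it flat in the metal tray, and seat the spare fully home on the axle it left, without forcing it. Leave the two sound pulleys on their axles and do not disturb the things lying about.

Things in the scene. Friction and masses are not known exactly. Their poses are not given: they have to be found in the camera images.
- drive_plate: grey steel plate 225 x 255 x 12 mm lying fixed on the bench, with three square stub axles; origin: centre of its underside, z up
- stub_1 (a point): stub axle 1 of the plate: centre of its shoulder face (34 mm across, 20 mm above the bench) on which a sleeve rests; axes and the axle's flats parallel to the plate's x and y. 14 mm square (0.6 mm play each side in the sleeve), 32 mm high above this point, the last 6 mm tapering to 9 mm. Which pulley is on which axle varies; axles are 135 to 145 mm apart
- stub_2 (a point): stub axle 2 of the plate: centre of its shoulder face (34 mm across, 20 mm above the bench) on which a sleeve rests; axes and the axle's flats parallel to the plate's x and y. 14 mm square (0.6 mm play each side in the sleeve), 32 mm high above this point, the last 6 mm tapering to 9 mm. Which pulley is on which axle varies; axles are 135 to 145 mm apart
- stub_3 (a point): stub axle 3 of the plate: centre of its shoulder face (34 mm across, 20 mm above the bench) on which a sleeve rests; axes and the axle's flats parallel to the plate's x and y. 14 mm square (0.6 mm play each side in the sleeve), 32 mm high above this point, the last 6 mm tapering to 9 mm. Which pulley is on which axle varies; axles are 135 to 145 mm apart
- pulley_a: one of three like idler pulleys on the plate's axles, one of which drags. Steel sleeve 52 mm high, its head 26 mm square with a 15.2 mm square bore right through, flats parallel; the sleeve does not turn on the axle and is the part to grip and lift (its top 18 mm stand above the ribs). Origin: centre of the sleeve's underside, z up, x and y square to its flats. About 0.35 kg with the pulley
- pulley_b: idler pulley like pulley_a. On the sleeve turns a cast aluminium V-belt pulley 90 mm across, 2 to 18 mm above the origin, its web and hub level with the rim's top, and three upright ribs, 9 mm thick, at radius 23 to 45 mm, 120 degrees apart, edges rounded, tops 34 mm above the origin: a fingertip set low can push a rib round
- pulley_c: idler pulley like pulley_a, same sleeve and origin, same ribs as pulley_b
- spare_pulley: the spare: a sound pulley like pulley_a, same origin, standing on the bench to the left or right of the plate
- pulley_a_rim (a joint): angle of the ribs on the sleeve of pulley_a, rad, counterclockwise from above, within 0.25 of 0 at the start; no stops. At 0 one rib lies along the body's +x. It stops almost at once when let go. Sound bearings turn with at most 0.03 N m (under 1 N at the ribs), the dragging one takes about 0.18 N m (4 to 5 N)
- pulley_b_rim (a joint): angle of the ribs on the sleeve of pulley_b, rad, counterclockwise from above, within 0.25 of 0 at the start; no stops. At 0 one rib lies along the body's +x. It stops almost at once when let go. Sound bearings turn with at most 0.03 N m (under 1 N at the ribs), the dragging one takes about 0.18 N m (4 to 5 N)
- pulley_c_rim (a joint): angle of the ribs on the sleeve of pulley_c, rad, counterclockwise from above, within 0.25 of 0 at the start; no stops. At 0 one rib lies along the body's +x. It stops almost at once when let go. Sound bearings turn with at most 0.03 N m (under 1 N at the ribs), the dragging one takes about 0.18 N m (4 to 5 N)
- scrap_tray: open tray of dark sheet steel, fixed, 150 x 150 x 35 mm, walls and floor 3 mm; origin: centre of its underside. It stands left or right of the plate
- eraser: blue and white eraser 44 mm long lying far left on the drawing (bystander)
- screwdriver: screwdriver with a red handle lying behind the plate (bystander)
- try_square: try square with a wooden stock lying behind on the right (bystander)
- pencil_b: red pencil lying behind the plate (bystander)
There are look-alikes about, which are no part of the job. What is shaped like the pulley_b but black or purple is not meant. Leave any purple look-alike of the pulley_a alone.

How it is judged:
By the outcome, as a careful person would: the job done as asked, in the order asked, and still so for the second after the job is handed in, with the robot touching nothing.
It also fails if it takes over 72 s, if anything falls off the work surface, if the arm or the gripper's body presses on something with over 40 N, if the wrist force passes 120 N, or if a joint passes its speed limit or range.

## Working session

There is one attempt and no reset: what is moved stays moved. The work goes in short steps, Python scripts to look and compute and a tool call to move; the robot and the scene stay as the last step left them, time stands still between calls to the robot, and variables do not carry over. Pictures are saved under pics/ and viewed, at most 10 in all, crops included, and the job is handed in when it is done.

Besides the shell and the picture viewer there is one more tool, called after "Request:" in YAML: its name, and indented under it one key for each argument. carry_out: Moves the arm, as the interface text tells. Its arguments: {"type":"object","properties":{"commands":{"type":"array","items":{"type":"array"}},"squeeze":{"type":"number"}},"required":["commands"]}

```bash
mkdir -p pics; ls
python3 - <<'E'
from station import ctrl
import cv2,numpy as np
for c in("top","side"):
    d=ctrl.camera(c); cv2.imwrite(f"pics/{c}0.png",d["img"])
    R=cv2.Rodrigues(np.array(d["rvec"]))[0]; print(c,np.round(-R.T@np.array(d["tvec"]).ravel(),3),d["camera_matrix"][0][0])
    for t in["drive_plate","stub_1","stub_2","stub_3","pulley_a","spare_pulley","scrap_tray"]:
        print(t,[(np.round(o["at"],4).tolist(),round(o["score"],2)) for o in ctrl.place_of(t,c)])
o=ctrl.get_obs();print({k:np.round(v,3).tolist() for k,v in o.items()})
E
```

```text
pics
top [ 0.41  -0.032  1.062] 435.6923183673464
drive_plate [([0.5641, 0.0151, -0.0015], 0.65), ([0.5404, 0.3564, 0.0003], 0.2)]
stub_1 [([0.4966, -0.0526, 0.0221], 0.84), ([0.5181, 0.0935, 0.0163], 0.77), ([0.6243, 0.0049, 0.0197], 0.69)]
stub_2 [([0.4966, -0.0526, 0.0221], 0.84), ([0.5181, 0.0935, 0.0163], 0.77), ([0.6243, 0.0049, 0.0197], 0.69)]
stub_3 [([0.4966, -0.0526, 0.0221], 0.84), ([0.5181, 0.0935, 0.0163], 0.77), ([0.6243, 0.0049, 0.0197], 0.69)]
pulley_a [([0.6703, -0.317, 0.0002], 0.96), ([0.518, 0.0903, 0.0179], 0.88), ([0.7809, 0.0468, -0.0019], 0.88), ([0.3348, 0.1918, 0.0041], 0.82), ([0.4969, -0.0525, 0.0223], 0.61), ([0.627, -0.003, 0.0218], 0.6)]
spare_pulley [([0.5418, 0.3543, 0.0003], 0.81)]
scrap_tray [([0.4866, -0.2872, 0.0008], 0.94)]
side [0.044 0.777 0.871] 559.0109926594833
drive_plate [([0.5624, 0.0086, -0.0036], 0.85), ([0.522, 0.0921, 0.0193], 0.29)]
stub_1 [([0.4958, -0.052, 0.0214], 0.91), ([0.5198, 0.0939, 0.02], 0.88), ([0.6254, 0.0021, 0.0196], 0.64)]
stub_2 [([0.4958, -0.052, 0.0214], 0.91), ([0.5198, 0.0939, 0.02], 0.88), ([0.6254, 0.0021, 0.0196], 0.64)]
stub_3 [([0.4958, -0.052, 0.0214], 0.91), ([0.5198, 0.0939, 0.02], 0.88), ([0.6254, 0.0021, 0.0196], 0.64)]
pulley_a [([0.5168, 0.0885, 0.0207], 0.78), ([0.6251, 0.0027, 0.0209], 0.75), ([0.7825, 0.0456, -0.002], 0.64), ([0.4995, -0.0536, 0.0198], 0.61), ([0.34, 0.1947, 0.0003], 0.61)]
spare_pulley [([0.5388, 0.355, 0.0024], 0.82)]
scrap_tray [([0.4889, -0.2877, 0.0031], 0.71), ([0.6606, 0.3798, -0.0024], 0.38)]
{'time_s': 0.8, 'qpos': [-1.24, 0.3, 1.521, -0.0, 1.321, -0.067], 'joint_vel': [-0.001, 0.001, 0.001, 0.0, -0.001, -0.002], 'tau': [0.001, -53.162, -35.29, 0.071, 0.021, -0.0], 'ee_pos': [0.213, -0.507, 0.205], 'eef_rot': [-3.142, 0.0, 0.398], 'force': [-0.141, 0.632, -0.451], 'moment': [-0.017, -0.016, 0.024], 'grip_force': 0.0, 'grip_width': 0.094}
```

View pics/top0.png

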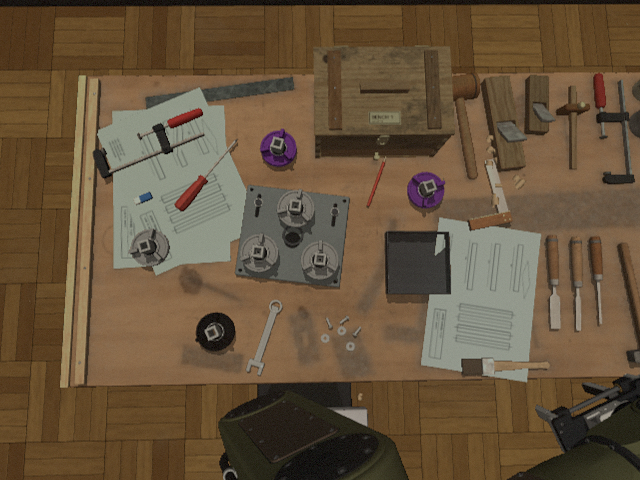

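View pics/side0.png

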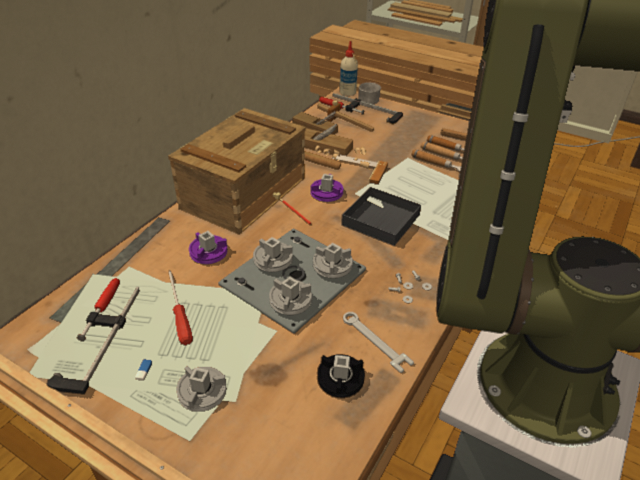

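```bash
cat > h.py <<'E'
from station import ctrl
import cv2,numpy as np
def proj(d,P): return cv2.projectPoints(np.array(P,float).reshape(-1,3),np.array(d["rvec"],float),np.array(d["tvec"],float),np.array(d["camera_matrix"],float),None)[0].reshape(-1,2)
def unproj(d,uv,z):
    K=np.array(d["camera_matrix"]);R=cv2.Rodrigues(np.array(d["rvec"],float))[0];t=np.array(d["tvec"],float).ravel()
    r=(R.T@np.linalg.inv(K)@np.c_[uv,np.ones(len(uv))].T).T;c=-R.T@t
    return (c+r*((z-c[2])/r[:,2])[:,None])[:,:2]
def rect(d,c,z,half=.06,n=200):
    # picture up = +x world, left = +y
    x,y=c;P=[[x+half,y+half,z],[x+half,y-half,z],[x-half,y-half,z],[x-half,y+half,z]]
    H=cv2.getPerspectiveTransform(proj(d,P).astype(np.float32),np.float32([[0,0],[n,0],[n,n],[0,n]]))
    return cv2.warpPerspective(d["img"],H,(n,n),flags=cv2.INTER_CUBIC)
E
python3 - <<'E'
from h import *
C=[(.4962,-.0523,.02),(.519,.0937,.02),(.6252,.0035,.02),(.5405,.355,0)]
D={c:ctrl.camera(c) for c in("top","side")}
rows=[]
for cam,h in(("top",.034),("side",.034),("side",.052)):
    r=[]
    for x,y,z in C:
        im=rect(D[cam],(x,y),z+h); cv2.line(im,(100,0),(100,200),(0,0,255),1); cv2.line(im,(0,100),(200,100),(0,0,255),1); r.append(im)
    rows.append(np.hstack(r))
cv2.imwrite("pics/rect.png",np.vstack(rows))
for cam in D:
    m=ctrl.outline_of("drive_plate",cam)
    if m:
        a=m[0]["region"].astype(np.uint8);a=cv2.morphologyEx(a,cv2.MORPH_CLOSE,np.ones((25,25)))
        cs=max(cv2.findContours(a,0,cv2.CHAIN_APPROX_NONE)[0],key=cv2.contourArea)
        w=unproj(D[cam],cs.reshape(-1,2).astype(float),.012)
        print(cam,m[0]["score"],cv2.minAreaRect((w*1000).astype(np.float32)))
E
```

```text
top 0.74 ((561.9695434570312, 12.391281127929688), (257.01519775390625, 224.29953002929688), 82.16950988769531)
side 0.74 ((557.2857055664062, 17.402740478515625), (263.41143798828125, 227.74819946289062), 81.30044555664062)
```

View pics/rect.png

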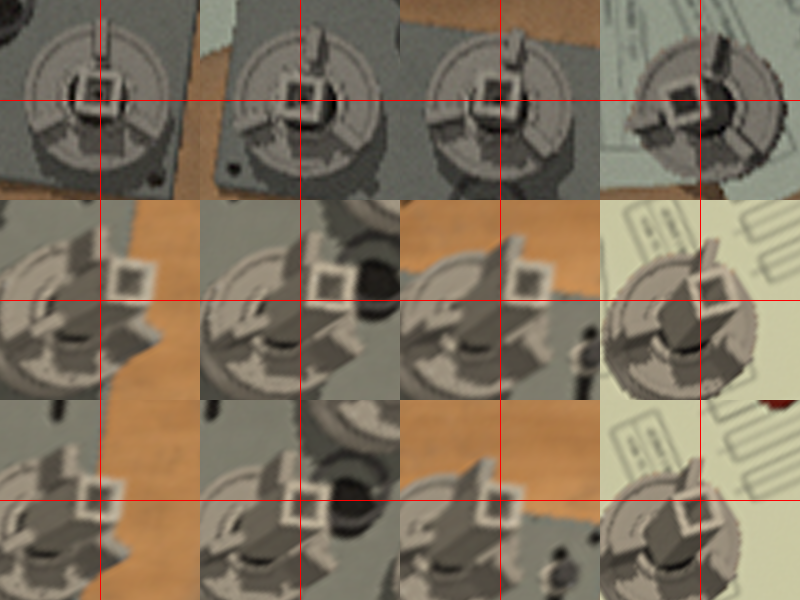

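Request:
carry_out:
  commands:
    - [1,[40,-29,0],[0,0,0]]
    - [1,[46,-34,0],[0,0,0]]
    - [1,[46,-34,0],[0,0,0]]
    - [1,[46,-34,0],[0,0,0]]
    - [1,[46,-34,0],[0,0,0]]
    - [1,[46,-34,0],[0,0,0]]
    - [1,[46,-34,0],[0,0,0]]
    - [1,[46,-34,0],[0,0,0]]
    - [1,[46,-34,0],[0,0,0]]
    - [1,[46,-34,0],[0,0,0]]

```text
time_s: 2.25
ee_pos: [0.5026, -0.0205, 0.2057]
eef_rot: [3.141, -0.001, 0.398]
force: [0.3, -0.9, 0.3]
grip_width: 0.0004
grip_force: 0.0
```

```bash
cat >> h.py <<'E'
from scipy.spatial.transform import Rotation as Ro
def delta(p,yaw=None):
    o=ctrl.get_obs();e=o["eef_rot"];R=Ro.from_euler("xyz",e).as_matrix()
    print("t",round(o["time_s"],2),"yaw",round(np.degrees(e[2]),1),"pos",np.round(np.array(o["ee_pos"])*1e3,1),"tilt",np.round(R[:,2],3))
    print("shift first:",np.round(R.T@(np.array(p)-o["ee_pos"])*1e3,1))
    if yaw is not None:
        T=Ro.from_euler("xyz",[np.pi,0,np.radians(yaw)]).as_matrix()
        print("turn:",np.round(Ro.from_matrix(R.T@T).as_rotvec(),4),"shift if turned first:",np.round(T.T@(np.array(p)-o["ee_pos"])*1e3,1))
def pol(c,phi,r=.036): a=np.radians(phi);return [c[0]+r*np.cos(a),c[1]+r*np.sin(a)]
A=(.497,-.0525);B=(.518,.092);C=(.6245,.004)
E
python3 -c "
from h import *
delta([*pol(A,73),.044],73)"
```

```text
t 2.25 yaw 22.8 pos [502.6 -20.5 205.7] tilt [ 0.001 -0.    -1.   ]
shift first: [  5.4  -0.4 161.7]
turn: [ 6.000e-04 -3.000e-04 -8.762e-01] shift if turned first: [  3.7   4.  161.7]
```

Request:
carry_out:
  commands:
    - [1,[0,0,18],[0,0,-0.175]]
    - [1,[0,0,18],[0,0,-0.175]]
    - [1,[0,0,18],[0,0,-0.175]]
    - [1,[0,0,18],[0,0,-0.175]]
    - [1,[0,0,18],[0,0,-0.176]]
    - [1,[4,4,20],[0,0,0]]
    - [1,[0,0,25],[0,0,0]]
    - [1,[0,0,20],[0,0,0]]
    - [1,[0,0,7],[0,0,0]]
    - [1,[0,0,0],[0,0,0]]

```text
time_s: 3.5
ee_pos: [0.5069, -0.0197, 0.0436]
eef_rot: [-3.141, 0.0, 1.274]
force: [0.3, -0.5, -0.3]
grip_width: 0.0005
grip_force: 0.0
```

Run:
```python
from h import *
d=ctrl.camera("side");u,v=proj(d,[.508,-.018,.05])[0].astype(int)
cv2.imwrite("pics/s1.png",cv2.resize(d["img"][v-80:v+70,u-100:u+100],None,fx=4,fy=4,interpolation=2))
```

```text
(no output)
```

View pics/s1.png

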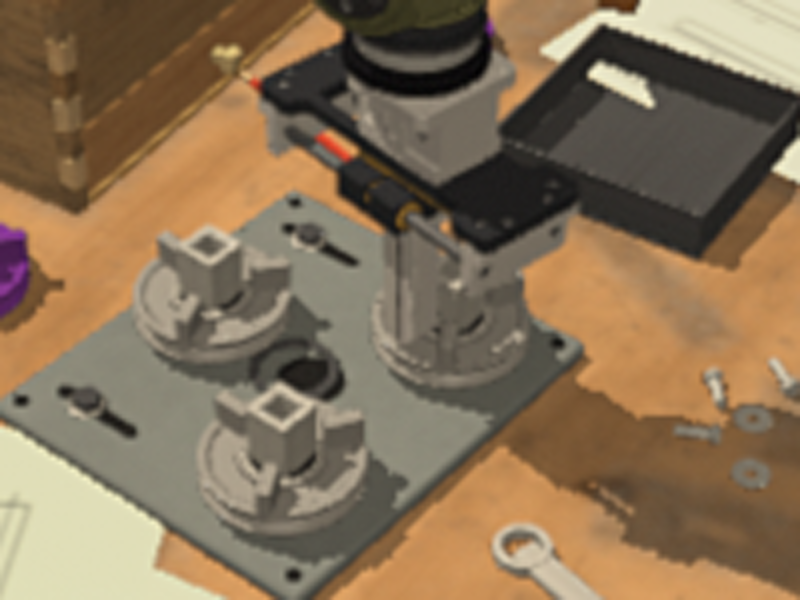

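The gripper (crop ~(420,280)) stands over pulley A between two ribs; pulleys B (280,460) and C (210,290) are untouched. Sweeping.

Request:
carry_out:
  commands:
    - [1,[-0.5,-6.3,0],[0,0,-0.175]]
    - [1,[-0.5,-6.3,0],[0,0,-0.175]]
    - [1,[-0.5,-6.3,0],[0,0,-0.175]]
    - [1,[-0.5,-6.3,0],[0,0,-0.175]]
    - [1,[-0.5,-6.3,0],[0,0,-0.175]]
    - [1,[-0.5,-6.3,0],[0,0,-0.175]]

```text
time_s: 4.3
ee_pos: [0.473, -0.0274, 0.0451]
eef_rot: [3.138, 0.003, 2.33]
force: [5.4, 4.0, 1.9]
grip_width: 0.0005
grip_force: 3.0
```

Request:
carry_out:
  commands:
    - [1,[-0.5,-6.3,0],[0,0,-0.175]]
    - [1,[-0.5,-6.3,0],[0,0,-0.175]]
    - [1,[-0.5,-6.3,0],[0,0,-0.175]]
    - [1,[-0.5,-6.3,0],[0,0,-0.175]]

```text
time_s: 4.8
ee_pos: [0.4614, -0.0494, 0.045]
eef_rot: [3.141, 0.004, 3.03]
force: [2.6, 6.6, 4.8]
grip_width: 0.0006
grip_force: 3.4
```

Request:
carry_out:
  commands:
    - [1,[-0.5,-6.3,0],[0,0,-0.175]]
    - [1,[-0.5,-6.3,0],[0,0,-0.175]]
    - [1,[-0.5,-6.3,0],[0,0,-0.175]]

```text
time_s: 5.18
ee_pos: [0.4634, -0.0679, 0.0448]
eef_rot: [-3.141, 0.002, -2.729]
force: [-1.0, 6.8, 4.8]
grip_width: 0.0004
grip_force: 3.7
```

```bash
python3 -c "
from h import *
delta([*pol(A,203),.044],203);o=ctrl.get_obs();print(o['force'],o['moment'])"
```

```text
t 5.17 yaw -156.3 pos [463.4 -67.9  44.8] tilt [ 0.002  0.001 -1.   ]
shift first: [-0.9  1.1  0.8]
turn: [-0.0004  0.0023  0.0116] shift if turned first: [-0.9  1.1  0.8]
[-0.97353813  6.76478959  4.7887866 ] [ 1.42499732 -0.00456148  0.08400983]
```

Request:
carry_out:
  commands:
    - [1,[-0.5,6.3,0],[0,0,0.175]]
    - [1,[0,0,-30],[0,0,0.175]]
    - [1,[0,0,-40],[0,0,0.175]]
    - [1,[0,0,0],[0,0,0.178]]
    - [1,[0,0,0],[0,0,0.178]]
    - [1,[0,0,0],[0,0,0.178]]
    - [1,[0,0,0],[0,0,0.178]]
    - [1,[0,0,0],[0,0,0.178]]
    - [1,[0,0,0],[0,0,0.178]]
    - [1,[0,0,0],[0,0,0.178]]

```text
time_s: 6.42
ee_pos: [0.461, -0.0623, 0.1145]
eef_rot: [3.14, 0.001, 1.772]
force: [-0.3, -0.0, -0.5]
grip_width: 0.0004
grip_force: 0.0
```

```bash
python3 -c "
from h import *
delta([*pol(B,61),.045],61);o=ctrl.get_obs();print(o['force'],o['moment'])"
```

```text
t 6.42 yaw 101.5 pos [461.  -62.3 114.5] tilt [ 0.002 -0.    -1.   ]
shift first: [167.2 110.   69.5]
turn: [1.700e-03 1.000e-04 7.073e-01] shift if turned first: [198.6 -24.9  69.5]
[-0.26650283 -0.04968807 -0.47989748] [-0.04887208 -0.15272865 -0.01528101]
```

Request:
carry_out:
  commands:
    - [1,[0,0,0],[0,0,0.177]]
    - [1,[0,0,0],[0,0,0.177]]
    - [1,[0,0,0],[0,0,0.177]]
    - [1,[0,0,0],[0,0,0.177]]
    - [1,[49.5,-6.2,0],[0,0,0]]
    - [1,[49.5,-6.2,0],[0,0,0]]
    - [1,[49.5,-6.2,0],[0,0,0]]
    - [1,[49.5,-6.2,0],[0,0,0]]
    - [1,[0,0,35],[0,0,0]]
    - [1,[0,0,34],[0,0,0]]

```text
time_s: 7.68
ee_pos: [0.5344, 0.1241, 0.0446]
eef_rot: [3.14, -0.001, 1.071]
force: [-0.2, 0.4, 0.1]
grip_width: 0.0006
grip_force: 0.0
```

Request:
carry_out:
  commands:
    - [1,[-0.5,-6.3,0],[0,0,-0.175]]
    - [1,[-0.5,-6.3,0],[0,0,-0.175]]
    - [1,[-0.5,-6.3,0],[0,0,-0.175]]
    - [1,[-0.5,-6.3,0],[0,0,-0.175]]
    - [1,[-0.5,-6.3,0],[0,0,-0.175]]
    - [1,[-0.5,-6.3,0],[0,0,-0.175]]

```text
time_s: 8.43
ee_pos: [0.4982, 0.123, 0.0456]
eef_rot: [3.14, 0.001, 2.126]
force: [0.7, 0.1, 0.8]
grip_width: 0.0006
grip_force: 0.4
```

Request:
carry_out:
  commands:
    - [1,[-0.5,-6.3,0],[0,0,-0.175]]
    - [1,[-0.5,-6.3,0],[0,0,-0.175]]
    - [1,[-0.5,-6.3,0],[0,0,-0.175]]
    - [1,[-0.5,-6.3,0],[0,0,-0.175]]

```text
time_s: 8.93
ee_pos: [0.4824, 0.1036, 0.0455]
eef_rot: [3.141, 0.001, 2.826]
force: [-1.0, 1.5, 1.0]
grip_width: 0.0007
grip_force: 0.7
```

Request:
carry_out:
  commands:
    - [1,[-0.5,-6.3,0],[0,0,-0.175]]
    - [1,[-0.5,-6.3,0],[0,0,-0.175]]
    - [1,[-0.5,-6.3,0],[0,0,-0.175]]

```text
time_s: 9.3
ee_pos: [0.4812, 0.0847, 0.0455]
eef_rot: [-3.142, 0.001, -2.933]
force: [-1.7, 0.7, 1.7]
grip_width: 0.0003
grip_force: 0.7
```

```bash
python3 -c "
from h import *
delta([*pol(B,191),.044],191);o=ctrl.get_obs();print(o['force'],o['moment'])"
```

```text
t 9.3 yaw -168.0 pos [481.2  84.7  45.5] tilt [ 0.001  0.    -1.   ]
shift first: [-1.6  0.1  1.5]
turn: [-0.      0.0012  0.0171] shift if turned first: [-1.6  0.1  1.5]
[-1.69592702  0.69085902  1.70040198] [0.17776085 0.01087007 0.01267376]
```

Request:
carry_out:
  commands:
    - [1,[-0.5,6.3,0],[0,0,0.175]]
    - [1,[0,0,-30],[0,0,0.175]]
    - [1,[0,0,-40],[0,0,0.175]]
    - [1,[0,0,0],[0,0,0.178]]
    - [1,[0,0,0],[0,0,0.178]]
    - [1,[0,0,0],[0,0,0.178]]
    - [1,[0,0,0],[0,0,0.178]]
    - [1,[0,0,0],[0,0,0.178]]
    - [1,[0,0,0],[0,0,0.178]]
    - [1,[0,0,0],[0,0,0.178]]

```text
time_s: 10.55
ee_pos: [0.4804, 0.0911, 0.1155]
eef_rot: [3.14, -0.0, 1.568]
force: [0.2, 0.5, 0.3]
grip_width: 0.0007
grip_force: 0.0
```

```bash
python3 -c "
from h import *
delta([*pol(C,60),.045],60);o=ctrl.get_obs();print(o['force'],o['moment'])"
```

```text
t 10.55 yaw 89.8 pos [480.4  91.1 115.5] tilt [ 0.002  0.    -1.   ]
shift first: [-55.5 162.1  70.8]
turn: [ 0.0016 -0.0006  0.5208] shift if turned first: [ 32.6 168.3  70.5]
[0.17456437 0.52861977 0.27579356] [-0.04099351 -0.06561654  0.01501278]
```

Request:
carry_out:
  commands:
    - [1,[0,0,0],[0,0,0.174]]
    - [1,[0,0,0],[0,0,0.174]]
    - [1,[0,0,0],[0,0,0.173]]
    - [1,[8,42,0],[0,0,0]]
    - [1,[8,42,0],[0,0,0]]
    - [1,[8,42,0],[0,0,0]]
    - [1,[8.5,42,0],[0,0,0]]
    - [1,[0,0,35],[0,0,0]]
    - [1,[0,0,35],[0,0,0]]

```text
time_s: 11.68
ee_pos: [0.6428, 0.0359, 0.0445]
eef_rot: [3.14, -0.001, 1.052]
force: [1.0, -1.1, 0.5]
grip_width: 0.0004
grip_force: 0.0
```

Request:
carry_out:
  commands:
    - [1,[-0.5,-6.3,0],[0,0,-0.175]]
    - [1,[-0.5,-6.3,0],[0,0,-0.175]]
    - [1,[-0.5,-6.3,0],[0,0,-0.175]]
    - [1,[-0.5,-6.3,0],[0,0,-0.175]]
    - [1,[-0.5,-6.3,0],[0,0,-0.175]]
    - [1,[-0.5,-6.3,0],[0,0,-0.175]]

```text
time_s: 12.42
ee_pos: [0.6061, 0.0363, 0.0456]
eef_rot: [3.14, 0.001, 2.109]
force: [-0.7, 0.9, 0.8]
grip_width: 0.0007
grip_force: 0.4
```

Request:
carry_out:
  commands:
    - [1,[-0.5,-6.3,0],[0,0,-0.175]]
    - [1,[-0.5,-6.3,0],[0,0,-0.175]]
    - [1,[-0.5,-6.3,0],[0,0,-0.175]]
    - [1,[-0.5,-6.3,0],[0,0,-0.175]]

```text
time_s: 12.92
ee_pos: [0.5902, 0.0171, 0.0456]
eef_rot: [3.141, 0.001, 2.809]
force: [-0.6, 0.3, 1.3]
grip_width: 0.0003
grip_force: 0.5
```

Request:
carry_out:
  commands:
    - [1,[-0.5,-6.3,0],[0,0,-0.175]]
    - [1,[-0.5,-6.3,0],[0,0,-0.175]]
    - [1,[-0.5,-6.3,0],[0,0,-0.175]]

```text
time_s: 13.3
ee_pos: [0.5887, -0.0017, 0.0456]
eef_rot: [-3.141, 0.001, -2.95]
force: [-1.2, 0.4, 1.2]
grip_width: 0.0004
grip_force: 0.5
```

Request:
carry_out:
  commands:
    - [0.4,[-0.5,6.3,0],[0,0,0.175]]
    - [0.4,[0,0,-30],[0,0,0.175]]
    - [0.4,[0,0,-50],[0,0,0.175]]
    - [0.4,[0,0,0],[0,0,0.175]]
    - [0.4,[0,0,0],[0,0,0.175]]

```text
time_s: 13.92
ee_pos: [0.5882, 0.0047, 0.1262]
eef_rot: [3.14, 0.002, 2.447]
force: [0.3, 0.5, -0.5]
grip_width: 0.0474
grip_force: 0.0
```

Run:
```python
from h import *
Cs=[(*A,.02),(*B,.02),(*C,.02),(.5405,.355,0)]
D={c:ctrl.camera(c) for c in("top","side")}
rows=[]
for cam,h in(("top",.034),("side",.034),("side",.052)):
    r=[]
    for x,y,z in Cs:
        im=rect(D[cam],(x,y),z+h,half=.06 if cam=="top" or h==.034 else .03); cv2.line(im,(100,0),(100,200),(0,0,255),1); cv2.line(im,(0,100),(200,100),(0,0,255),1); r.append(im)
    rows.append(np.hstack(r))
cv2.imwrite("pics/rect2.png",np.vstack(rows))
delta([*A,.2],82)
```

```text
t 14.03 yaw 140.4 pos [587.9   4.7 125.5] tilt [ 0.001 -0.    -1.   ]
shift first: [  33.5 -102.   -74.6]
turn: [1.4000e-03 6.0000e-04 1.0194e+00] shift if turned first: [-69.3 -82.1 -74.5]
```

View pics/rect2.png

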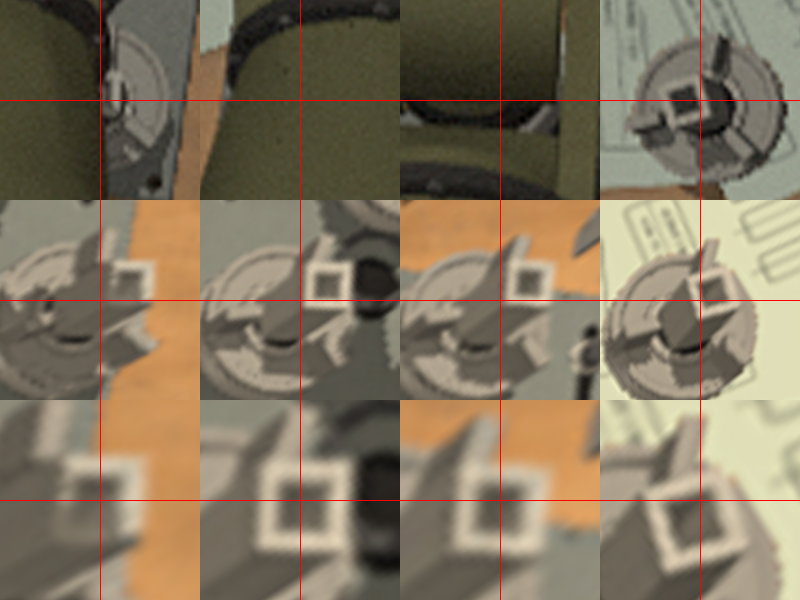

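```bash
python3 -c "
from h import *
delta([.4957,-.0517,.0575],172)"
```

```text
t 14.03 yaw 140.4 pos [587.9   4.7 125.5] tilt [ 0.001 -0.    -1.   ]
shift first: [  35.2 -102.3   67.9]
turn: [ 5.000e-04  1.400e-03 -5.514e-01] shift if turned first: [ 83.5 -68.7  68. ]
```

Request:
carry_out:
  commands:
    - [0.4,[0,0,0],[0,0,-0.184]]
    - [0.4,[0,0,0],[0,0,-0.184]]
    - [0.4,[0,0,0],[0,0,-0.183]]
    - [0.4,[28,-23,0],[0,0,0]]
    - [0.4,[28,-23,0],[0,0,0]]
    - [0.4,[27.5,-22.7,0],[0,0,0]]
    - [0.4,[0,0,34],[0,0,0]]
    - [0.4,[0,0,32.5],[0,0,0]]
    - [0.4,[0,0,0],[0,0,0]]
  squeeze: 8

```text
time_s: 15.15
ee_pos: [0.4947, -0.0517, 0.057]
eef_rot: [3.141, -0.003, 3.007]
force: [0.2, -0.1, 1.3]
grip_width: 0.0562
grip_force: 0.0
```

Request:
carry_out:
  commands:
    - [0.8,[0,0,0],[0,0,0]]
    - [0.8,[0,0,0],[0,0,0]]
    - [0.8,[0,0,0],[0,0,0]]
    - [0.8,[0,0,0],[0,0,0]]

```text
time_s: 15.65
ee_pos: [0.4958, -0.052, 0.0586]
eef_rot: [-3.141, 0.001, 3.004]
force: [-2.6, -1.6, 6.9]
grip_width: 0.0269
grip_force: 7.7
```

```bash
python3 -c "
from h import *
delta([.4957,-.0517,.0575],172);o=ctrl.get_obs();print(np.round(o['force'],2),np.round(o['moment'],3),o['grip_width'],o['grip_force'])"
```

```text
t 15.65 yaw 172.1 pos [495.8 -52.   58.6] tilt [ 0.001 -0.    -1.   ]
shift first: [0.1 0.3 1.1]
turn: [-0.0002  0.0008  0.0022] shift if turned first: [0.1 0.3 1.1]
[-2.62 -1.6   6.91] [-0.185  0.195  0.017] 0.026949005793462273 7.703153028851375
```

Request:
carry_out:
  commands:
    - [0.4,[0,0,0],[0,0,0]]
    - [0.4,[0,0,0],[0,0,0]]
    - [0.4,[0,0,0],[0,0,0.174]]
    - [0.4,[0,0,0],[0,0,0.174]]
    - [0.4,[0,0,0],[0,0,0.174]]
    - [0.4,[0,0,0],[0,0,0.174]]
    - [0.4,[0,0,0],[0,0,0.174]]
    - [0.4,[0,0,0],[0,0,0.175]]
    - [0.4,[0,0,0],[0,0,0.175]]
    - [0.4,[0,0,0],[0,0,0.175]]

```text
time_s: 16.9
ee_pos: [0.4955, -0.0518, 0.0578]
eef_rot: [-3.141, -0.0, 1.603]
force: [0.4, 0.7, 0.1]
grip_width: 0.0565
grip_force: 0.0
```

Request:
carry_out:
  commands:
    - [0.4,[0,0,0],[0,0,0.175]]
    - [0.8,[0,0,0],[0,0,0]]
    - [0.8,[0,0,0],[0,0,0]]
    - [0.8,[0,0,0],[0,0,0]]
    - [0.8,[0,0,0],[0,0,0]]
    - [0.8,[0,0,0],[0,0,0]]

```text
time_s: 17.65
ee_pos: [0.4973, -0.0523, 0.0587]
eef_rot: [3.137, 0.0, 1.435]
force: [8.6, -3.0, -1.5]
grip_width: 0.0264
grip_force: 8.0
```

```bash
python3 -c "
from h import *
delta([.4957,-.0517,.0575],82);o=ctrl.get_obs();print(np.round(o['force'],2),np.round(o['moment'],3),o['grip_width'],o['grip_force'])"
```

```text
t 17.65 yaw 82.2 pos [497.3 -52.3  58.7] tilt [ 0.005 -0.001 -1.   ]
shift first: [ 0.4 -1.7  1.2]
turn: [0.0047 0.0003 0.0042] shift if turned first: [ 0.4 -1.6  1.2]
[ 8.63 -2.95 -1.5 ] [-0.436 -1.812 -0.002] 0.026352884499060744 7.990035675466061
```

Request:
carry_out:
  commands:
    - [0.8,[0,1.0,0],[0,0,0]]
    - [0.8,[0,1.0,0],[0,0,0]]
    - [0.8,[0,0,0],[0,0,0]]
    - [0.8,[0,0,0],[0,0,0]]
  squeeze: 25

```text
time_s: 18.15
ee_pos: [0.4978, -0.0523, 0.0585]
eef_rot: [3.141, 0.0, 1.435]
force: [0.6, -1.6, 7.9]
grip_width: 0.0261
grip_force: 24.9
```

```bash
python3 -c "
from h import *
delta([.4957,-.0517,.0575],82);o=ctrl.get_obs();print(np.round(o['force'],2),np.round(o['moment'],3),o['grip_width'],o['grip_force'])"
```

```text
t 18.15 yaw 82.2 pos [497.8 -52.3  58.5] tilt [ 0.001 -0.    -1.   ]
shift first: [ 0.3 -2.2  1. ]
turn: [0.0008 0.0003 0.0036] shift if turned first: [ 0.3 -2.2  1. ]
[ 0.6  -1.57  7.94] [-0.288 -0.043  0.029] 0.02608686103999648 24.858022034168243
```

Request:
carry_out:
  commands:
    - [0.8,[0,0,-5],[0,0,0]]
    - [0.8,[0,0,-8],[0,0,0]]
    - [0.8,[0,0,-10],[0,0,0]]
    - [0.8,[0,0,-10],[0,0,0]]

```text
time_s: 18.65
ee_pos: [0.4971, -0.052, 0.0915]
eef_rot: [-3.141, -0.0, 1.434]
force: [-0.5, 0.2, -3.1]
grip_width: 0.0259
grip_force: 24.8
```

Request:
carry_out:
  commands:
    - [0.8,[0,0,-15],[0,0,0]]
    - [0.8,[0,0,-20],[0,0,0]]
    - [0.8,[0,0,-20],[0,0,0]]

```text
time_s: 19.02
ee_pos: [0.4974, -0.0521, 0.1473]
eef_rot: [-3.142, -0.0, 1.434]
force: [0.2, 0.2, -2.2]
grip_width: 0.0258
grip_force: 24.8
```

Run:
```python
from h import *
delta([.4875,-.2873,.13],82.2)
for c in ("top","side"):
    d=ctrl.camera(c)
    for t in ("scrap_tray","spare_pulley"):
        m=ctrl.outline_of(t,c)
        if t=="scrap_tray" and m:
            cs=max(cv2.findContours(m[0]["region"].astype(np.uint8),0,cv2.CHAIN_APPROX_NONE)[0],key=cv2.contourArea)
            print(c,cv2.minAreaRect((unproj(d,cs.reshape(-1,2).astype(float),.035)*1000).astype(np.float32)))
    im=rect(d,(.5365,.355),.052,half=.03,n=400); cv2.imwrite(f"pics/sp_{c}.png",im)
a=np.hstack([cv2.imread(f"pics/sp_{c}.png") for c in("top","side")]); cv2.imwrite("pics/sp.png",a)
```

```text
t 19.02 yaw 82.2 pos [497.4 -52.1 147.3] tilt [-0.  0. -1.]
shift first: [-234.4   22.3   17.3]
turn: [-0.     -0.0001 -0.0008] shift if turned first: [-234.4   22.1   17.3]
top ((491.1225280761719, -282.43505859375), (159.3733673095703, 149.61705017089844), 89.16722106933594)
side ((481.5275573730469, -265.61639404296875), (191.90744018554688, 167.28770446777344), 87.9738540649414)
```

View pics/sp.png

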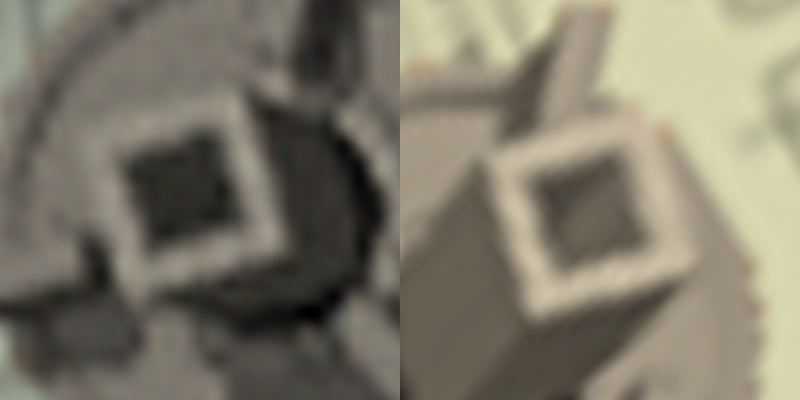

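The spare's sleeve is turned about +18°, centre near (193,195) in the top half and (191,213) in the side half, i.e. about (0.536, 0.356). Now taking the pulley to the tray.

Request:
carry_out:
  commands:
    - [0.8,[-30,3,0],[0,0,0]]
    - [0.8,[-41,4,0],[0,0,0]]
    - [0.8,[-41,4,0],[0,0,0]]
    - [0.8,[-41,4,0],[0,0,0]]
    - [0.8,[-41,4,0],[0,0,0]]
    - [0.8,[-39,4.4,0],[0,0,0]]
    - [0.8,[0,0,35],[0,0,0]]
    - [0.8,[0,0,40],[0,0,0]]
    - [0.8,[0,0,20],[0,0,0]]
    - [0.8,[0,0,5],[0,0,0]]

```text
time_s: 20.58
ee_pos: [0.488, -0.2856, 0.044]
eef_rot: [-3.138, -0.002, 1.434]
force: [-0.1, -0.5, -2.1]
grip_width: 0.0259
grip_force: 24.9
```

Request:
carry_out:
  commands:
    - [0.8,[0,0,3],[0,0,0]]
    - [0.8,[0,0,3],[0,0,0]]
    - [0.8,[0,0,0],[0,0,0]]

```text
time_s: 20.95
ee_pos: [0.4897, -0.2866, 0.0413]
eef_rot: [3.139, 0.001, 1.434]
force: [1.2, -1.3, 2.7]
grip_width: 0.0258
grip_force: 25.0
```

Request:
carry_out:
  commands:
    - [0.4,[0,0,0],[0,0,0]]
    - [0.4,[0,0,0],[0,0,0]]
    - [0.4,[0,0,0],[0,0,0]]
    - [0.4,[0,0,-20],[0,0,0]]
    - [0.4,[0,0,-40],[0,0,0]]
    - [0.4,[0,0,-30],[0,0,0]]

```text
time_s: 21.7
ee_pos: [0.489, -0.2862, 0.1315]
eef_rot: [3.141, 0.0, 1.434]
force: [0.9, -0.2, -0.4]
grip_width: 0.0566
grip_force: 0.0
```

Run:
```python
from h import *
delta([.536,.356,.0385],108)
d=ctrl.camera("side");u,v=proj(d,[.489,-.1,.03])[0].astype(int)
cv2.imwrite("pics/s3.png",cv2.resize(d["img"][150:330,200:440],None,fx=3.2,fy=3.2,interpolation=2))
```

```text
t 21.7 yaw 82.2 pos [ 489.  -286.2  131.5] tilt [ 0.001 -0.    -1.   ]
shift first: [642.7 -41.2  92.7]
turn: [ 0.0006  0.0005 -0.4511] shift if turned first: [596.3 243.2  93. ]
```

View pics/s3.png

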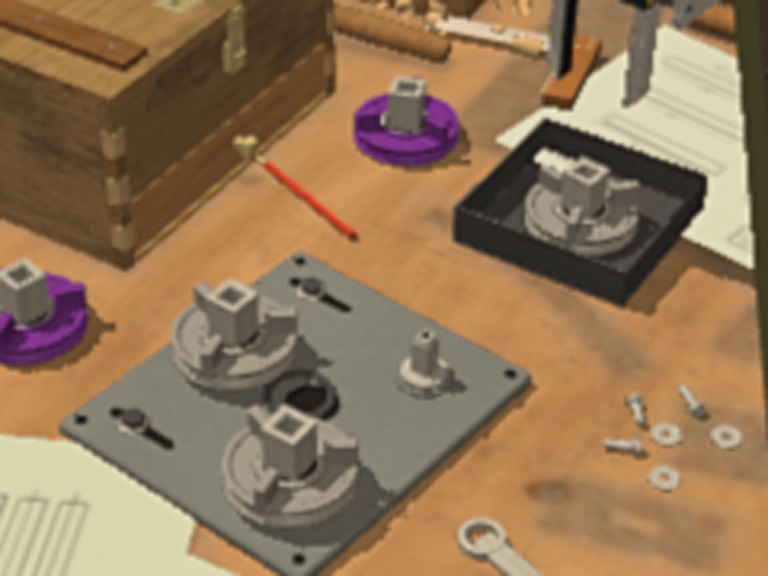

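The dragging pulley lies flat in the tray ((585,200)), axle 1 is bare ((425,370)), others in place. On to the spare.

Request:
carry_out:
  commands:
    - [0.4,[40,-2.5,0],[0,0,0]]
    - [0.4,[52,-3.3,0],[0,0,0]]
    - [0.4,[52,-3.3,0],[0,0,0]]
    - [0.4,[52,-3.3,0],[0,0,0]]
    - [0.4,[52,-3.3,0],[0,0,0]]
    - [0.4,[52,-3.3,0],[0,0,0]]
    - [0.4,[52,-3.3,0],[0,0,0]]
    - [0.4,[52,-3.3,0],[0,0,0]]
    - [0.4,[52,-3.3,0],[0,0,0]]
    - [0.4,[52,-3.3,0],[0,0,0]]

```text
time_s: 23.0
ee_pos: [0.5262, 0.2233, 0.1299]
eef_rot: [3.142, -0.0, 1.434]
force: [0.1, -1.3, 0.3]
grip_width: 0.0566
grip_force: 0.0
```

Request:
carry_out:
  commands:
    - [0.4,[52,-3.3,0],[0,0,0]]
    - [0.4,[52,-3.3,0],[0,0,0]]
    - [0.4,[30,-2,0],[0,0,0]]
    - [0.4,[0,0,0],[0,0,0.18]]
    - [0.4,[0,0,0],[0,0,0.18]]
    - [0.4,[0,0,0],[0,0,0.18]]
    - [0.4,[0,0,0],[0,0,0.18]]
    - [0.4,[0,0,0],[0,0,0.18]]
    - [0.4,[0,0,0],[0,0,0.18]]
    - [0.4,[0,0,0],[0,0,0.04]]

```text
time_s: 24.25
ee_pos: [0.5361, 0.3553, 0.1296]
eef_rot: [3.142, 0.0, 0.31]
force: [0.1, -0.2, 0.2]
grip_width: 0.0561
grip_force: 0.0
```

```bash
python3 -c "
from h import *
delta([.536,.356,.0385],18)"
```

```text
t 24.25 yaw 17.8 pos [536.1 355.3 129.6] tilt [-0. -0. -1.]
shift first: [ 0.2 -0.6 91.1]
turn: [ 0.0001  0.0004 -0.0038] shift if turned first: [ 0.1 -0.6 91.1]
```

Request:
carry_out:
  commands:
    - [0.4,[0,-0.6,30],[0,0,0]]
    - [0.4,[0,0,35],[0,0,0]]
    - [0.4,[0,0,20],[0,0,0]]
    - [0.4,[0,0,6],[0,0,0]]
    - [0.4,[0,0,0],[0,0,0]]
    - [0.8,[0,0,0],[0,0,0]]
    - [0.8,[0,0,0],[0,0,0]]
    - [0.8,[0,0,0],[0,0,0]]
    - [0.8,[0,0,0],[0,0,0]]
    - [0.8,[0,0,0],[0,0,0]]
  squeeze: 10

```text
time_s: 25.5
ee_pos: [0.5361, 0.356, 0.0393]
eef_rot: [-3.142, -0.0, 0.314]
force: [-0.8, -0.6, 2.3]
grip_width: 0.0259
grip_force: 9.9
```

Request:
carry_out:
  commands:
    - [0.4,[0,0,0],[0,0,0]]
    - [0.4,[0,0,0],[0,0,0]]
    - [0.4,[0,0,0],[0,0,-0.174]]
    - [0.4,[0,0,0],[0,0,-0.174]]
    - [0.4,[0,0,0],[0,0,-0.174]]
    - [0.4,[0,0,0],[0,0,-0.174]]
    - [0.4,[0,0,0],[0,0,-0.174]]
    - [0.4,[0,0,0],[0,0,-0.175]]
    - [0.4,[0,0,0],[0,0,-0.175]]
    - [0.4,[0,0,0],[0,0,-0.175]]

```text
time_s: 26.75
ee_pos: [0.5359, 0.356, 0.0388]
eef_rot: [-3.141, 0.0, 1.715]
force: [0.1, 1.0, 1.0]
grip_width: 0.0563
grip_force: 0.0
```

Request:
carry_out:
  commands:
    - [0.4,[0,0,0],[0,0,-0.175]]
    - [0.4,[0,0,0],[0,0,0]]
    - [0.8,[0,0,0],[0,0,0]]
    - [0.8,[0,0,0],[0,0,0]]
    - [0.8,[0,0,0],[0,0,0]]
    - [0.8,[0,0,0],[0,0,0]]
    - [0.8,[0,0,0],[0,0,0]]

```text
time_s: 27.62
ee_pos: [0.536, 0.356, 0.039]
eef_rot: [3.141, -0.0, 1.884]
force: [0.8, 0.6, 0.2]
grip_width: 0.0258
grip_force: 9.9
```

Request:
carry_out:
  commands:
    - [0.8,[0,0,0],[0,0,0]]
    - [0.8,[0,0,-10],[0,0,0]]
    - [0.8,[0,0,-30],[0,0,0]]
    - [0.8,[0,0,-40],[0,0,0]]
    - [0.8,[0,0,-30],[0,0,0]]
    - [0.8,[0,0,0],[0,0,0.15]]
    - [0.8,[0,0,0],[0,0,0.15]]
    - [0.8,[0,0,0],[0,0,0.149]]
    - [0.8,[0,0,0],[0,0,0]]
  squeeze: 25

```text
time_s: 28.75
ee_pos: [0.5358, 0.3559, 0.1492]
eef_rot: [-3.141, 0.0, 1.436]
force: [-0.3, 0.0, -3.7]
grip_width: 0.0257
grip_force: 24.8
```

```bash
python3 -c "
from h import *
delta([.4978,-.0522,.1],82.2)"
```

```text
t 28.75 yaw 82.3 pos [535.8 355.9 149.2] tilt [-0. -0. -1.]
shift first: [-409.5   17.4   49.3]
turn: [-0.0003  0.0002  0.001 ] shift if turned first: [-409.5   17.8   49.2]
```

Request:
carry_out:
  commands:
    - [0.8,[-25,1,0],[0,0,0]]
    - [0.8,[-45,2,0],[0,0,0]]
    - [0.8,[-45,2,0],[0,0,0]]
    - [0.8,[-45,2,0],[0,0,0]]
    - [0.8,[-45,2,0],[0,0,0]]
    - [0.8,[-45,2,0],[0,0,0]]
    - [0.8,[-45,2,0],[0,0,0]]
    - [0.8,[-45,2,0],[0,0,0]]
    - [0.8,[-45,2,0],[0,0,0]]
    - [0.8,[-24.5,0.4,0],[0,0,0]]

```text
time_s: 30.0
ee_pos: [0.4973, -0.054, 0.1493]
eef_rot: [3.141, 0.0, 1.438]
force: [0.5, -0.5, -3.7]
grip_width: 0.026
grip_force: 24.9
```

Request:
carry_out:
  commands:
    - [0.8,[0,0,10],[0,0,0]]
    - [0.8,[0,0,20],[0,0,0]]
    - [0.8,[0,0,15],[0,0,0]]
    - [0.8,[0,0,0],[0,0,0]]
    - [0.8,[0,0,0],[0,0,0]]

```text
time_s: 30.62
ee_pos: [0.498, -0.0518, 0.1044]
eef_rot: [3.141, -0.0, 1.436]
force: [0.6, 0.4, -3.0]
grip_width: 0.0258
grip_force: 24.9
```

```bash
python3 -c "
from h import *
delta([.4978,-.0522,.097],82.2);o=ctrl.get_obs();print(np.round(o['force'],2),np.round(o['moment'],3),o['grip_width'],o['grip_force'])"
```

```text
t 30.62 yaw 82.3 pos [498.  -51.8 104.4] tilt [ 0.001 -0.    -1.   ]
shift first: [-0.4 -0.1  7.4]
turn: [ 0.0006 -0.      0.001 ] shift if turned first: [-0.4 -0.1  7.4]
[ 0.6   0.41 -2.98] [ 0.041 -0.117 -0.032] 0.02583486260580418 24.882305574137717
```

Request:
carry_out:
  commands:
    - [0.8,[-0.4,0,8],[0,0,0]]
    - [0.8,[0,0,5],[0,0,0]]
    - [0.8,[0,0,4],[0,0,0]]
    - [0.8,[0,0,3],[0,0,0]]
    - [0.8,[0,0,0],[0,0,0]]

```text
time_s: 31.25
ee_pos: [0.4976, -0.0525, 0.0838]
eef_rot: [-3.141, -0.0, 1.435]
force: [-0.3, -0.1, -3.1]
grip_width: 0.0258
grip_force: 24.9
```

Request:
carry_out:
  commands:
    - [0.8,[0,0,3],[0,0,0]]
    - [0.8,[0,0,3],[0,0,0]]
    - [0.8,[0,0,0],[0,0,0]]

```text
time_s: 31.62
ee_pos: [0.4977, -0.0525, 0.0778]
eef_rot: [3.142, -0.0, 1.435]
force: [1.2, -0.2, -4.5]
grip_width: 0.0254
grip_force: 24.9
```

Request:
carry_out:
  commands:
    - [0.8,[0,0,3],[0,0,0]]
    - [0.8,[0,0,4],[0,0,0]]
    - [0.8,[0,0,4],[0,0,0]]
    - [0.8,[0,0,4],[0,0,0]]
    - [0.8,[0,0,0],[0,0,0]]

```text
time_s: 32.25
ee_pos: [0.4978, -0.0525, 0.0627]
eef_rot: [3.141, -0.0, 1.435]
force: [3.7, -1.2, -5.8]
grip_width: 0.0254
grip_force: 24.9
```

Request:
carry_out:
  commands:
    - [0.8,[0,0,2],[0,0,0]]
    - [0.8,[0,0,1.5],[0,0,0]]
    - [0.8,[0,0,0],[0,0,0]]

```text
time_s: 32.62
ee_pos: [0.4979, -0.0526, 0.0595]
eef_rot: [3.141, -0.0, 1.435]
force: [6.3, -1.2, -5.3]
grip_width: 0.0256
grip_force: 25.0
```

Request:
carry_out:
  commands:
    - [0.8,[0,0.8,0],[0,0,0]]
    - [0.8,[0,0,1],[0,0,0]]
    - [0.8,[0,0,0.5],[0,0,0]]
    - [0.8,[0,0,0],[0,0,0]]

```text
time_s: 33.12
ee_pos: [0.4985, -0.0526, 0.0587]
eef_rot: [3.141, -0.0, 1.435]
force: [-2.4, -0.3, 8.8]
grip_width: 0.0255
grip_force: 24.9
```

Request:
carry_out:
  commands:
    - [0.4,[0,0,0],[0,0,0]]
    - [0.4,[0,0,0],[0,0,0]]
    - [0.4,[0,0,0],[0,0,0]]
    - [0.4,[0,0,-20],[0,0,0]]
    - [0.4,[0,0,-40],[0,0,0]]
    - [0.4,[0,0,-60],[0,0,0]]
    - [0.4,[-50,0,0],[0,0,0]]
    - [0.4,[-50,0,0],[0,0,0]]
    - [0.4,[-50,0,0],[0,0,0]]
    - [0.4,[-50,0,0],[0,0,0]]

```text
time_s: 34.38
ee_pos: [0.4708, -0.2523, 0.178]
eef_rot: [-3.142, -0.0, 1.435]
force: [0.6, 0.3, 0.3]
grip_width: 0.0565
grip_force: 0.0
```

Run:
```python
from h import *
d=ctrl.camera("side");cv2.imwrite("pics/s4.png",cv2.resize(d["img"][150:400,150:440],None,fx=2.7,fy=2.4,interpolation=2))
p=ctrl.place_of("pulley_a","side");print([np.round(o["at"],3).tolist() for o in p])
```

```text
[[0.673, -0.319, 0.002], [0.338, 0.197, 0.003], [0.627, -0.001, 0.021], [0.513, 0.091, 0.02], [0.488, -0.288, 0.004], [0.782, 0.048, 0.001]]
```

View pics/s4.png

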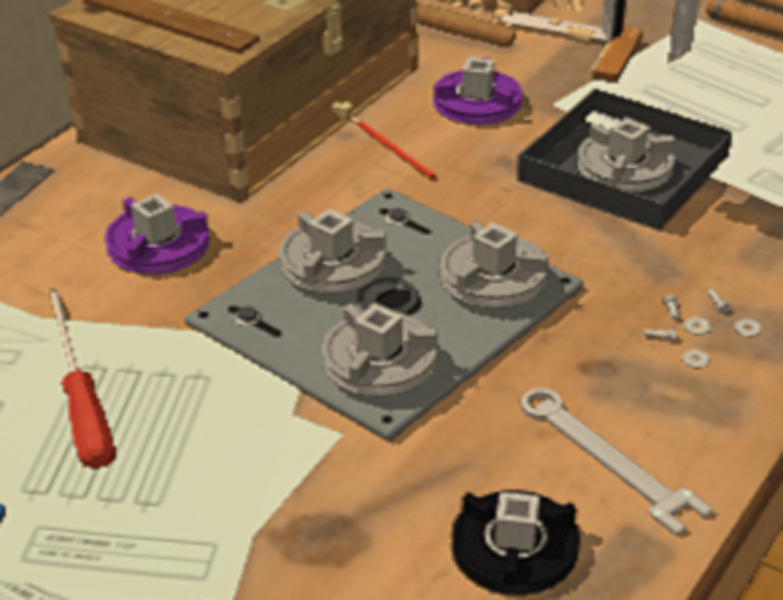

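The spare ((495,260)) sits level at the same height as its neighbours, the old pulley lies flat in the tray ((625,145)), and the bystanders in view (screwdriver, pencil) have not moved.

```bash
python3 -c "
from station import ctrl
print(ctrl.hand_in())"
```

```text
the job is handed in; nothing more can be done
None
```

I pushed all three pulleys round counterclockwise by about 105–115° (estimated from the finger path). The one on the axle at (0.498, -0.052) dragged at about 7 N, against 2 N or less for the other two. It now lies flat in the tray and the spare is seated fully home in its place. The job was handed in at about 34 s; the hand-in returned no verdict.

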